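# Blow off a bearing ball and show it to the inspection camera

### The arm

A 6-joint arm with a two-finger parallel gripper is mounted at the origin on the work surface. World frame = base frame: x ahead of the robot, y to its left, z up, the work surface at z = 0. Lengths are in m, angles in degrees, forces in N, time in s.
With the tool pointing down it reaches from about 0.4 to 0.825 m from the base axis. Payload 7 kg.
Tool frame: the origin (TCP) lies midway between the tips of the shut fingers; the grasp point (between the pads) lies r.pinch_z behind it (r.pinch_z is the distance from the TCP to the grasp point, in m); z points along the fingers, y is the line along which they close (so a half turn about z gives the same grasp; the last joint's range is limited). The gripper opens to 88 mm and grips with 3 to 60 N. Pads are 19 mm wide; open, the fingers measure 130 mm over their backs; the gripper's body (78 mm by 193 mm) begins 47 mm behind the grasp point.
Start: joints at [-55.17, 20.546, 0.682, 0, -70.136, -16.507], TCP at [0.212, -0.641, 0.227] pointing down, gripper open.
Joint ranges: [-176.03, 176.03], [-82.01, 121.73], [-58.28, 71.71], [-173.87, 95.51], [-174.79, -0.11], [-173.66, 173.66]. Speed limits (degrees/s): [136.94, 136.94, 172.46, 180, 180, 180].

### API

Orientations are given as [roll, pitch, yaw] about the fixed x, y, z axes, in that order (R = Rz(yaw) Ry(pitch) Rx(roll)).
In Python, from plant import r, optics, job gives the robot as it stands.
- The arm moves only by the shell command python3 -m crank 'ROWS' [FORCE]. ROWS is JSON, a list of rows, each an object with "xyz": the shift along the tool's x, y, z in units of 30 mm (1.0 is 30 mm), a list of three; "delta_rot": the turn, a rotation vector about the tool's x, y, z in degrees, a list of three; "claw": the closure, from 0 (fully open) to 1 (shut). A call has 1 to 20 rows; each row is the pose to reach, as a shift and turn from the pose commanded when the call began, along the tool's axes at that moment; what a row does not reach only later rows make up. A row lasts 1/8 s, in which the tool goes at most 62.5 mm and 10.7 degrees, less where a joint would pass 70% of its speed; a pose out of reach is approached as far as the arm can. A call with a gripper value outside its range is refused whole. The fingers move at their own pace and stop on an object; FORCE is the grip in N (left out, the last holds). Time passes only in rows, so rows that repeat a pose let the fingers close. It gives the time, the measured TCP pose, the force, the opening and the grip force at its end, in the units of the state.
- r.get_state(): the state, without advancing time (a new reading comes with each control period).
- optics.capture(name): name is "side" or "top" or "wrist"; returns a dict with "img" (420x560x3 uint8, blue, green, red), "fovy" (degrees; the focal length in pixels is half the picture's height over the tangent of half this angle, whatever the lens; pixels are square), "cx", "cy" (the principal point, pixels), "eye" and "rotation" of the camera in the world; the wrist camera has in their place "hand_eye" (4x4, takes a point from camera to tool coordinates, whose origin is the TCP and whose axes are the flange's). Camera axes: x right, y up, looking along -z (the intrinsics and any distortion apply to the point x, -y, -z); pixel columns grow to the right and rows downward; lengths in m; the calibration is good to about 2 mm. The wrist camera is an equidistant fisheye: a pixel r from the principal point sees the ray r / f radians off the axis. A picture is of the moment at which its call begins: read the wrist's pose just before it. There is no depth.
- job.close_job(): hands the job in; it is judged then, once.
The state is a dict: "time_s": time; "joints": joint angles; "qd": joint speeds; "joint_torque": joint torques, N m; "tcp_pos": TCP position; "eef_rot": TCP orientation; "contact_force": force on the tool from outside, world axes, zero at the start; "moment": the same for the moment, N m; "gripper_width": finger opening in m; "gripper_force": force on a finger pad.
Only numpy, scipy, OpenCV 4.12 (cv2) and the standard library are available. Lean on these libraries where they do the work, as an engineer would, in place of code of your own. Each camera call takes 0.05 s, during which the arm holds its last target. There are 200 camera calls.

### The job

Take the little aluminium ball tray by its upright fin and, keeping it flat on the bench, slide it until the ball's pocket is right under the tip of the fixed blow-off needle, and leave it still there for about two seconds. Then slide the pocket back out from under the needle, lift the tray and carry it, without tipping it or losing the ball from its pocket, to the inspection camera, and finish still holding it level in the air with the ball about 6 cm straight in front of the lens at lens height, pinched in the gripper and resting on nothing. Do not bump the needle stand or the camera, and leave the cushion, tape roll and eye loupe where they are.

Things in the scene. Friction and masses are not known exactly. Their poses are not given: they have to be found in the camera images.
- tray: loose aluminium ball tray, about 250 g. Origin on its underside below the grip fin; x runs along its tongue towards the ball pocket, z is up. Plate 5 mm thick: a body 100 mm (x) by 70 mm (y) centred on the origin, with 3 mm high lips along its two long edges, and a tongue 40 mm wide that goes on from x = 50 to x = 130 mm. With the ball it balances 28 mm from the fin towards the tongue. Starts within 30 degrees of pointing away from the robot
- tray_fin (a point): centre of the tray's upright steel grip fin: 40 mm along the tray's x, 12 mm thick (across the tray's y), standing 38 mm high on the plate (from 5 to 43 mm above the underside). This point is 24 mm above the underside; axes as the tray's. Nothing stands beside the fin but the 3 mm lips
- tray_pocket (a point): centre of the tray's ball pocket, 105 mm from the fin along the tray's x, on the tongue: a raised collar 29 mm across outside and 20 mm inside, 3.5 mm high on the plate. This point is 15 mm above the tray's underside, where the centre of the ball lies when the ball is in the middle of the pocket; axes as the tray's
- ball_center (a point): centre of the loose steel ball, 20 mm across, 33 g. It lies in the pocket on the plate with 3 mm of play and rolls out over the collar if the tray tips by some 45 degrees or is jerked; its top is 25 mm above the bench
- needle_tip (a point): lower tip of the fixed needle, 40 mm above the bench, pointing straight down (15 mm above the ball's top). Its holder, an upright cylinder 18 mm across from 90 to 145 mm up, is right above it on the same axis. A level bar 132 mm up runs from the holder in this point's +x direction (away from the robot, give or take 20 degrees) to a column 130 mm off on a base 70 mm wide, 14 mm high that begins 70 mm behind the needle; the robot's side is open
- lens (a point): middle of the front glass of the fixed inspection camera, a level barrel 38 mm across (30 mm at the front) whose axis is 130 mm above the bench. It looks along this point's -x, towards the robot give or take 20 degrees; barrel and column lie on the +x side, on a base 80 mm wide, 14 mm high that begins 30 mm behind the lens glass
- view_spot (a point): empty point straight in front of the lens, 60 mm from the glass, 130 mm above the bench: where the ball's centre is to be held; axes as the lens's
- cushion: bystander: round black casing cushion, 60 mm across, 23 mm high; origin at the centre of its underside
- tape: bystander: roll of clear tape standing flat, 48 mm across, 22 mm high; origin at the centre of its underside
- loupe: bystander: black eye loupe, 34 mm across, 34 mm high; origin at the centre of its underside
- stand: the fixed needle stand; origin on the bench below the needle tip, x towards its column
- scope: the fixed inspection camera with its stand; origin on the bench below the viewing spot, x towards its column
Not all that is in view belongs to the job. Of the things that look like the tray, the smaller one is meant. What is shaped like the scope but yellow is not meant.

How it is judged (in metres and radians):
On the way, in this order (a step that is already met when the one before it is completed fails the run):
1. the tray lies flat on the bench (within 6 mm and 6 degrees) with its pocket within 6 mm of straight under the needle tip, still, for 1 s (horizontal distance between tray_pocket and needle_tip below 0.006 m and height (world z) of tray_pocket below 0.021 m and angle between tray's own z axis and vertical below 0.1 rad and linear speed of tray below 0.02 m/s), for 1 s.
2. the tray is lifted clear of the bench (height (world z) of tray_pocket above 0.06 m), for 0.1 s.
At the end, for the whole second after the job is handed in: The fingers hold the tray at rest in the air (nothing else carries it), within 7 degrees of level, the ball in its pocket and the ball's centre within 25 mm of the viewing spot 60 mm in front of the lens (distance between ball_center and view_spot below 0.025 m and distance between ball_center and tray_pocket below 0.006 m and angle between tray's own z axis and vertical below 0.12 rad and linear speed of tray below 0.02 m/s and angular speed of tray below 0.2 rad/s and contact force between tray and the fingers above 2 N and contact force between tray and scope below 0.05 N and contact force between tray and stand below 0.05 N); the arm keeps its last pose, push and grip.
It fails at once if the ball leaves its pocket (distance between ball_center and tray_pocket above 0.01 m).
It fails at once if the tray is tipped more than 20 degrees (angle between tray's own z axis and vertical above 0.35 rad).
It fails at once if the tray is lifted more than 10 mm while its pocket is within 30 mm of straight under the needle (horizontal distance between tray_pocket and needle_tip below 0.03 m and height (world z) of tray_pocket above 0.025 m).
It fails at once if the needle stand or the camera is bumped (over 2 N) (contact force between any of stand, scope and anything else above 2 N).
It fails at once if a bystander is moved by more than 20 mm (distance of any of cushion, tape, loupe from where it was at the start of the episode above 0.02 m).
It also fails if it takes over 61 s, if anything falls off the work surface, if the arm or the gripper's body presses on something with over 40 N, if the wrist force passes 120 N, or if a joint passes its speed limit or range.

## Working session

There is one attempt and no reset: what is moved stays moved. The work goes in short steps, Python scripts to look and compute and a shell command to move; the robot and the scene stay as the last step left them, time stands still between calls to the robot, and variables do not carry over. Pictures are saved under pics/ and viewed, at most 10 in all, crops included, and the job is handed in when it is done.

```bash
ls; mkdir -p pics
python3 - <<'E'
from plant import r,optics,job
import cv2
print(r.get_state(), r.pinch_z)
for n in("top","side"):
    c=optics.capture(n); cv2.imwrite(f"pics/{n}0.png",c["img"]); print({k:v for k,v in c.items() if k!="img"})
E
```

```text
pics
{'time_s': 0.0, 'joints': array([-5.51711566e+01,  2.05918507e+01,  6.32833951e-01, -1.93852385e-02,
       -7.01380904e+01, -1.65065090e+01]), 'qd': array([-0.05690923,  0.02343689, -0.05599101,  0.01765   , -0.00067416,
       -0.07412241]), 'joint_torque': array([ 2.59520284e-04, -5.82711554e+01,  2.93058801e+01,  6.99719220e+00,
        7.02770718e-03, -1.38980645e-04]), 'tcp_pos': array([ 0.21199366, -0.64030815,  0.2256132 ]), 'eef_rot': array([ 1.79901717e+02, -1.01208150e-02, -1.61684259e+02]), 'contact_force': array([-0.41637584, -0.20313294,  0.26089541]), 'moment': array([-0.00658889,  0.00089634, -0.04737764]), 'gripper_force': 0.0, 'gripper_width': 0.08738934740387722} 0.0188
{'fovy': 51.362938461958926, 'cx': 279.9027321869655, 'cy': 209.7910919107825, 'eye': array([ 0.23497027, -0.00418924,  1.41047724]), 'rotation': array([  8.95036825,   0.151416  , -89.20616361])}
{'fovy': 45.047762016596465, 'cx': 275.75988649175525, 'cy': 215.78165082013732, 'eye': array([0.04923776, 0.84786878, 0.94180942]), 'rotation': array([  46.55021665,    0.74130184, -156.70880947])}
```

View pics/top0.png

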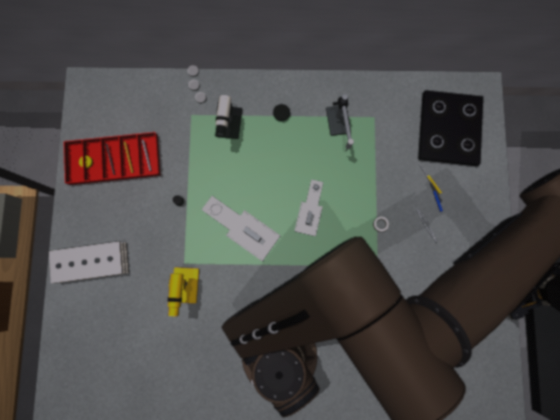

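View pics/side0.png

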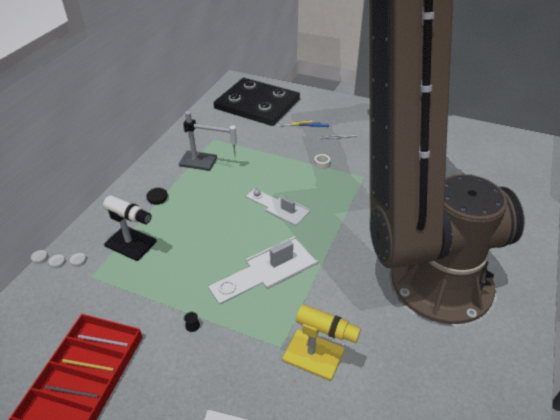

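```bash
cat > h.py <<'E'
import numpy as np, cv2
from scipy.spatial.transform import Rotation as R
from plant import r,optics,job
def cam(n):
    s=r.get_state(); c=optics.capture(n); c["f"]=c["img"].shape[0]/2/np.tan(np.radians(c["fovy"]/2)); c["fish"]=n=="wrist"
    if n=="wrist":
        T=np.eye(4);T[:3,:3]=R.from_euler("xyz",s["eef_rot"],degrees=True).as_matrix();T[:3,3]=s["tcp_pos"]
        T=T@np.array(c["hand_eye"]); c["M"]=T[:3,:3];c["eye"]=T[:3,3]
    else: c["M"]=R.from_euler("xyz",c["rotation"],degrees=True).as_matrix()
    return c
def ray(c,u,v):
    d=np.array([u-c["cx"],v-c["cy"]])/c["f"]
    if c["fish"]:
        t=np.hypot(*d); d=d*(np.sin(t)/t if t>1e-9 else 1); p=np.array([d[0],-d[1],-np.cos(t)])
    else: p=np.array([d[0],-d[1],-1])
    p=c["M"]@p; return p/np.linalg.norm(p)
def onz(c,u,v,z):
    d=ray(c,u,v); return c["eye"]+d*(z-c["eye"][2])/d[2]
def tri(c1,p1,c2,p2):
    a,b=ray(c1,*p1),ray(c2,*p2); s=np.linalg.lstsq(np.c_[a,-b],c2["eye"]-c1["eye"],rcond=None)[0]
    A,B=c1["eye"]+a*s[0],c2["eye"]+b*s[1]; return (A+B)/2,np.linalg.norm(A-B)
def proj(c,P):
    q=c["M"].T@(np.asarray(P)-c["eye"]); x,y,z=q[0],-q[1],-q[2]
    if c["fish"]:
        rr=np.hypot(x,y); k=np.arctan2(rr,z)/max(rr,1e-9); return np.array([c["cx"]+c["f"]*x*k,c["cy"]+c["f"]*y*k])
    return np.array([c["cx"]+c["f"]*x/z,c["cy"]+c["f"]*y/z])
E
python3 - <<'E'
from h import *
t=cam("top");s=cam("side")
a=cv2.resize(t["img"][90:250,285:400],None,fx=4,fy=4,interpolation=cv2.INTER_CUBIC)[:600]
b=cv2.resize(t["img"][85:145,200:300],None,fx=3.4,fy=3.4,interpolation=cv2.INTER_CUBIC)
cv2.imwrite("pics/tc.png",np.hstack([a,np.pad(b,((0,600-len(b)),(0,0),(0,0)))]))
a=cv2.resize(s["img"][105:225,175:315],None,fx=4,fy=4,interpolation=cv2.INTER_CUBIC)
b=cv2.resize(s["img"][185:260,95:160],None,fx=3.6,fy=3.6,interpolation=cv2.INTER_CUBIC)
cv2.imwrite("pics/sc.png",np.hstack([a,np.pad(b,((0,len(a)-len(b)),(0,0),(0,0)))]))
# tray white blob in top
im=t["img"];hsv=cv2.cvtColor(im,cv2.COLOR_BGR2HSV)
print(im[225,305],im[187,316],im[200,250])
E
```

```text
[150 145 149] [114 109 108] [122 150 118]
```

View pics/tc.png

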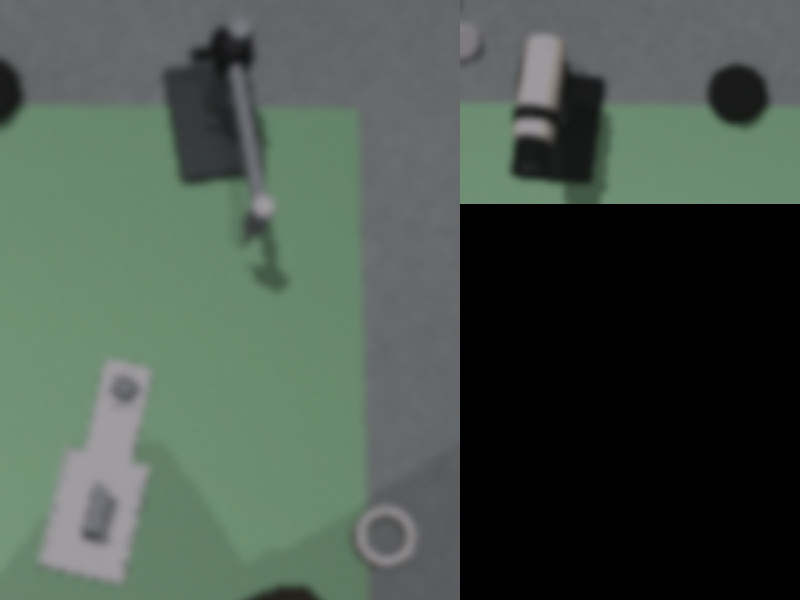

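View pics/sc.png

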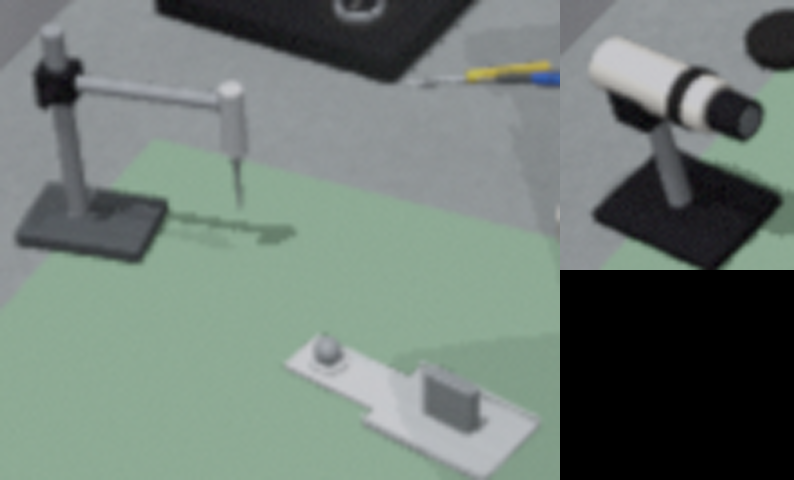

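Run:
```python
from h import *
np.set_printoptions(precision=4,suppress=True)
t=cam("top");s=cam("side")
T=lambda u,v:(285+u/4,90+v/4); T2=lambda u,v:(200+(u-460)/3.4,85+v/3.4)
S=lambda u,v:(175+u/4,105+v/4); S2=lambda u,v:(95+(u-560)/3.6,185+v/3.6)
b=onz(t,*T(124,388),.015);print("ball top",b,"side",onz(s,*S(327,351),.015),tri(t,T(124,388),s,S(327,351)))
m=((t["img"].astype(int).min(2)>128)&(np.ptp(t["img"].astype(int),axis=2)<22)).astype(np.uint8)
# tray outline corners from crop, on plate top z=.005
for n,p in dict(tipL=(107,358),tipR=(152,368),bl=(40,565),br=(124,583),sl=(69,449),sr=(151,463)).items(): print(n,onz(t,*T(*p),.006))
print("fin top",onz(t,*T(99,515),.03))
for n,p in dict(t1=(427,372),t2=(478,397)).items(): print("fin side top",onz(s,*S(*p),.043))
print("holder top",onz(t,*T(262,207),.145),tri(t,T(262,207),s,S(231,90)))
print("tip side",onz(s,*S(239,207),.040), "holdertop side",onz(s,*S(231,90),.145))
print("bar far",onz(t,*T(236,70),.135),"near",onz(t,*T(260,190),.135))
print("lens side",onz(s,*S2(750,120),.13),"top",onz(t,*T2(530,178),.13))
print("barrel rear/front",onz(t,*T2(545,38),.149),onz(t,*T2(534,128),.149),tri(t,T2(530,175),s,S2(750,120)))
for n,p in dict(cush=(281,113),loupe=(179,200),tape=(381,223)).items(): print(n,onz(t,*p,.02))
for n,p in dict(bl=(512,178),br=(590,182),tr=(605,80)).items(): print("base",n,onz(t,*T2(*p),.014))
```

```text
ball top [ 0.5315 -0.1141  0.015 ] side [ 0.5333 -0.1118  0.015 ] (array([ 0.5331, -0.1139,  0.0131]), np.float64(0.002421514715811048))
tipL [ 0.5584 -0.1008  0.006 ]
tipR [ 0.5505 -0.1378  0.006 ]
bl [ 0.3866 -0.0472  0.006 ]
br [ 0.3729 -0.115   0.006 ]
sl [ 0.482 -0.07   0.006]
sr [ 0.4713 -0.1369  0.006 ]
fin top [ 0.4247 -0.0931  0.03  ]
fin side top [ 0.4477 -0.0889  0.043 ]
fin side top [ 0.4069 -0.0788  0.043 ]
holder top [ 0.6441 -0.2074  0.145 ] (array([ 0.6454, -0.2073,  0.1438]), np.float64(0.0019357557786759947))
tip side [ 0.6489 -0.2088  0.04  ] holdertop side [ 0.6456 -0.2057  0.145 ]
bar far [ 0.7562 -0.1903  0.135 ] near [ 0.6607 -0.2076  0.135 ]
lens side [0.6699 0.1869 0.13  ] top [0.6577 0.1859 0.13  ]
barrel rear/front [0.7821 0.1742 0.149 ] [0.6976 0.1812 0.149 ] (array([0.6641, 0.1876, 0.1314]), np.float64(0.008382662744367615))
cush [0.7812 0.0034 0.02  ]
loupe [0.4816 0.3295 0.02  ]
tape [ 0.4154 -0.3222  0.02  ]
base bl [0.6958 0.2208 0.014 ]
base br [0.6927 0.1443 0.014 ]
base tr [0.7976 0.1325 0.014 ]
```

```bash
cat >> h.py <<'E'
def move(p,yaw,s=None):
    """units (30 mm) in tool axes and rotvec deg from current pose to tcp p, tool down at yaw; uses measured pose"""
    s=s or r.get_state(); A=R.from_euler("xyz",s["eef_rot"],degrees=True); B=R.from_euler("xyz",[180,0,yaw],degrees=True)
    return A.inv().apply(np.array(p)-s["tcp_pos"])/.03,(A.inv()*B).as_rotvec(degrees=True)
E
python3 -c "
from h import *
print(move([.4385,-.0943,.2156],168))"
```

```text
(array([-12.88737396,  14.9155106 ,   0.36249531]), array([ 3.07969172e-02, -1.16732301e-02,  3.03205494e+01]))
```

```bash
python3 -m crank '[{"xyz":[-1.2,1.4,0],"delta_rot":[0,0,3],"claw":0},{"xyz":[-2.5,2.9,0],"delta_rot":[0,0,6],"claw":0},{"xyz":[-3.8,4.4,0],"delta_rot":[0,0,9],"claw":0},{"xyz":[-5.1,5.9,0.1],"delta_rot":[0,0,12],"claw":0},{"xyz":[-6.4,7.4,0.2],"delta_rot":[0,0,15],"claw":0},{"xyz":[-7.7,8.9,0.2],"delta_rot":[0,0,18],"claw":0},{"xyz":[-9,10.4,0.2],"delta_rot":[0,0,21],"claw":0},{"xyz":[-10.3,11.9,0.3],"delta_rot":[0,0,24],"claw":0},{"xyz":[-11.6,13.4,0.3],"delta_rot":[0,0,27],"claw":0},{"xyz":[-12.9,14.9,0.36],"delta_rot":[0,0,30.3],"claw":0},{"xyz":[-12.9,14.9,0.36],"delta_rot":[0,0,30.3],"claw":0},{"xyz":[-12.9,14.9,0.36],"delta_rot":[0,0,30.3],"claw":0},{"xyz":[-12.9,14.9,0.36],"delta_rot":[0,0,30.3],"claw":0}]' 60
python3 - <<'E'
from h import *
w=cam("wrist");cv2.imwrite("pics/w1.png",w["img"]);print(w["hand_eye"],w["eye"],w["fovy"],w["cx"],w["cy"])
for n,p in dict(fin=(.4285,-.0923,.043),ball=(.5312,-.1143,.015),tip=(.647,-.2075,.04)).items():print(n,proj(w,p))
E
```

```text
time_s: 1.92
tcp_pos: [0.4386, -0.0956, 0.2158]
eef_rot: [-180.0, -0.0, 168.0]
contact_force: [1.4, 0.1, 0.4]
gripper_width: 0.0875
gripper_force: 0.0
[[-2.82920876e-05  9.62066606e-01  2.72814673e-01  7.35762302e-02]
 [ 9.99999982e-01 -2.35605397e-05  1.86789424e-04  2.58303393e-04]
 [ 1.86131528e-04  2.72814673e-01 -9.62066588e-01 -1.58464172e-01]
 [ 0.00000000e+00  0.00000000e+00  0.00000000e+00  1.00000000e+00]] [ 0.36670682 -0.08004002  0.37423276] 65.70646984690485 277.0295086862164 211.75886486751207
fin [277.98234484 183.04998638]
ball [277.77382554 264.20663324]
tip [227.88758193 359.09944533]
```

View pics/w1.png

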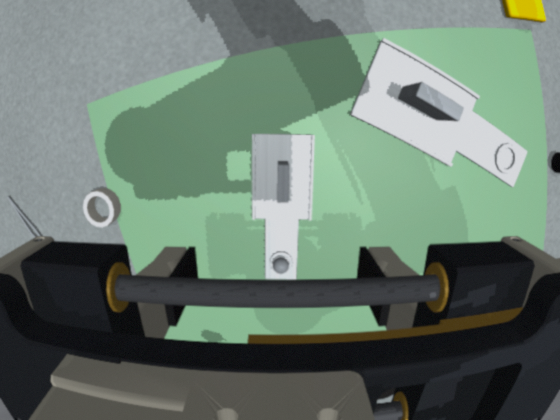

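Run:
```python
from h import *
np.set_printoptions(precision=4,suppress=True)
w=cam("wrist")
im=cv2.resize(w["img"][120:290,235:330],None,fx=3.5,fy=3.5,interpolation=cv2.INTER_CUBIC);cv2.imwrite("pics/w1c.png",im)
for n,p in dict(bl=(252,134),br=(313,135),fl=(251,219),fr=(313,220),tl=(265,279),tr=(298,279)).items():print(n,onz(w,*p,.006))
print(onz(w,280.5,264.5,.015))
```

```text
bl [ 0.3741 -0.1106  0.006 ]
br [ 0.3894 -0.0436  0.006 ]
fl [ 0.4711 -0.1342  0.006 ]
fr [ 0.4878 -0.0623  0.006 ]
tl [ 0.5525 -0.1356  0.006 ]
tr [ 0.5613 -0.0946  0.006 ]
[ 0.5323 -0.1113  0.015 ]
```

View pics/w1c.png

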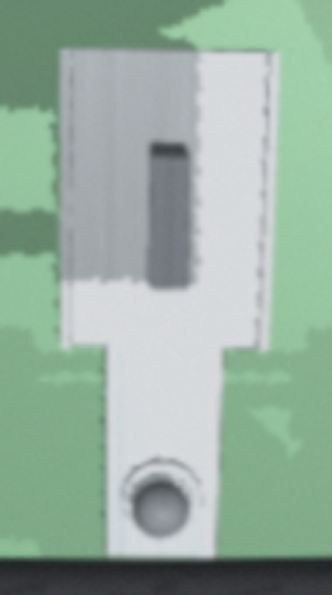

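```bash
python3 -m crank '[{"xyz":[0.03,0.18,1],"delta_rot":[0,0,0],"claw":0},{"xyz":[0.03,0.18,2],"delta_rot":[0,0,0],"claw":0},{"xyz":[0.03,0.18,3],"delta_rot":[0,0,0],"claw":0},{"xyz":[0.03,0.18,4],"delta_rot":[0,0,0],"claw":0},{"xyz":[0.03,0.18,5],"delta_rot":[0,0,0],"claw":0},{"xyz":[0.03,0.18,5.8],"delta_rot":[0,0,0],"claw":0},{"xyz":[0.03,0.18,6.3],"delta_rot":[0,0,0],"claw":0},{"xyz":[0.03,0.18,6.6],"delta_rot":[0,0,0],"claw":0},{"xyz":[0.03,0.18,6.8],"delta_rot":[0,0,0],"claw":0},{"xyz":[0.03,0.18,6.8],"delta_rot":[0,0,0],"claw":0},{"xyz":[0.03,0.18,6.8],"delta_rot":[0,0,0],"claw":0.2},{"xyz":[0.03,0.18,6.8],"delta_rot":[0,0,0],"claw":0.4},{"xyz":[0.03,0.18,6.8],"delta_rot":[0,0,0],"claw":0.6}]' 20
python3 -c "
from h import *
w=cam('wrist');cv2.imwrite('pics/w2.png',w['img']);print(r.get_state()['gripper_width'])"
```

```text
time_s: 3.65
tcp_pos: [0.4395, -0.0892, 0.0121]
eef_rot: [180.0, 0.0, 168.0]
contact_force: [-0.7, -0.5, -0.2]
gripper_width: 0.0632
gripper_force: 0.0
0.05919672902841454
```

View pics/w2.png

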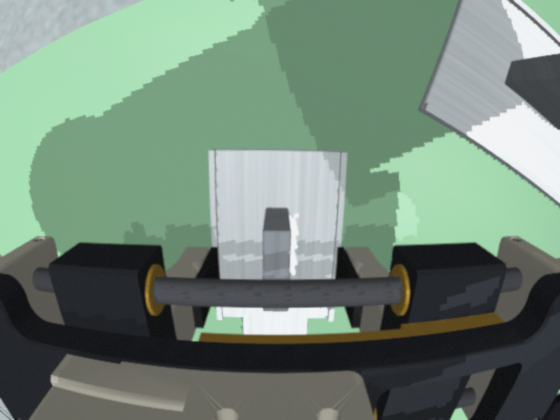

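```bash
python3 -m crank '[{"xyz":[0,0,0],"delta_rot":[0,0,0],"claw":0.72},{"xyz":[0,0,0],"delta_rot":[0,0,0],"claw":0.8},{"xyz":[0,0,0],"delta_rot":[0,0,0],"claw":0.84},{"xyz":[0,0,0],"delta_rot":[0,0,0],"claw":0.87},{"xyz":[0,0,0],"delta_rot":[0,0,0],"claw":0.9},{"xyz":[0,0,0],"delta_rot":[0,0,0],"claw":1},{"xyz":[0,0,0],"delta_rot":[0,0,0],"claw":1},{"xyz":[0,0,0],"delta_rot":[0,0,0],"claw":1}]' 50
python3 - <<'E'
from h import *
np.set_printoptions(precision=4,suppress=True)
w=cam('wrist');cv2.imwrite('pics/w3.png',w['img'])
for P in [(.4295,-.088,.043)]: print(proj(w,P))
g=cv2.cvtColor(w["img"],cv2.COLOR_BGR2GRAY).astype(int)
print(g[140:225:1,240])
print(g[200:235,277])
t=cam("top");o=t["img"][90:250,285:400];cv2.imwrite('pics/t3.png',cv2.resize(o,None,fx=3.7,fy=3.7,interpolation=cv2.INTER_CUBIC))
E
```

```text
time_s: 4.7
tcp_pos: [0.4392, -0.0893, 0.0117]
eef_rot: [-180.0, -0.0, 168.0]
contact_force: [0.9, -2.0, -0.5]
gripper_width: 0.012
gripper_force: 50.0
[274.8558 273.1075]
[152 153 151 152 152 152 152 152 152 147 157 189 210 217 217 216 218 217
 217 216 217 217 216 216 216 216 216 216 216 216 216 215 216 214 215 215
 214 216 216 214 215 214 215 215 214 214 214 214 213 213 213 212 212 215
 212 213 213 214 212 212 213 212 212 213 212 213 211 212 212 213 210 211
 211 212 211 212 211 212 212 212 211 210 211 208 200]
[216 216 216 215 216 216 215 201 151 106  93  91  91  90  88  89  88  88
  87  88  90  89  91  90  90  90  89  90  90  89  95 117 136 145 149]
```

View pics/t3.png

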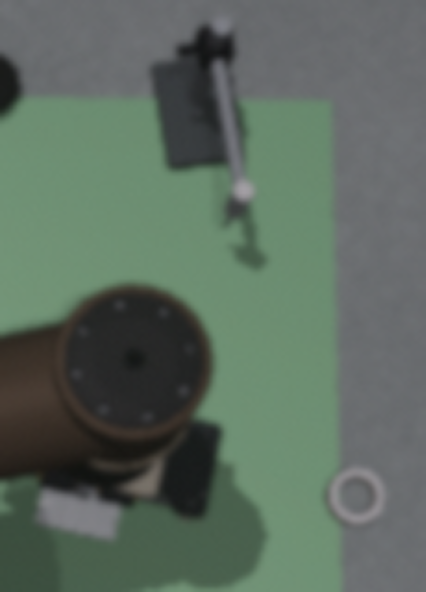

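Run:
```python
from h import *
np.set_printoptions(precision=4,suppress=True)
w=cam('wrist'); st=r.get_state(); x=np.array([np.cos(np.radians(168)),np.sin(np.radians(168))])
e=onz(w,240,150.5,.005)[:2]; off=50-1e3*((e-st["tcp_pos"][:2])@x); f=[onz(w,277,208,.043)[:2],] 
print("rear edge -> tool ahead of fin centre by mm",-off, "fin rear",[20-1e3*((q-st["tcp_pos"][:2])@x) for q in f])
a=-off if abs(off)<15 else 9
for a in (a,9): print("pocket now",st["tcp_pos"][:2]-x*(.105-a/1e3))
pk=st["tcp_pos"][:2]-x*(.105-.009)
d=np.r_[np.array([.646,-.204])-pk,0]; print(d,move(st["tcp_pos"]+d,168))
```

```text
rear edge -> tool ahead of fin centre by mm 9.161911155944011 fin rear [np.float64(-19.10382780091073)]
pocket now [ 0.533  -0.1092]
pocket now [ 0.5331 -0.1093]
[ 0.1129 -0.0947  0.    ] (array([-4.3353, -2.3084, -0.0002]), array([-0.0031, -0.0046,  0.0246]))
```

```bash
python3 -m crank '[{"xyz":[-0.05,-0.03,0],"delta_rot":[0,0,0],"claw":1},{"xyz":[-0.2,-0.1,0],"delta_rot":[0,0,0],"claw":1},{"xyz":[-0.4,-0.2,0],"delta_rot":[0,0,0],"claw":1},{"xyz":[-0.7,-0.37,0],"delta_rot":[0,0,0],"claw":1},{"xyz":[-1,-0.53,0],"delta_rot":[0,0,0],"claw":1},{"xyz":[-1.3,-0.7,0],"delta_rot":[0,0,0],"claw":1},{"xyz":[-1.6,-0.85,0],"delta_rot":[0,0,0],"claw":1},{"xyz":[-1.9,-1.01,0],"delta_rot":[0,0,0],"claw":1},{"xyz":[-2.2,-1.17,0],"delta_rot":[0,0,0],"claw":1},{"xyz":[-2.5,-1.33,0],"delta_rot":[0,0,0],"claw":1},{"xyz":[-2.8,-1.49,0],"delta_rot":[0,0,0],"claw":1},{"xyz":[-3.1,-1.65,0],"delta_rot":[0,0,0],"claw":1},{"xyz":[-3.4,-1.81,0],"delta_rot":[0,0,0],"claw":1},{"xyz":[-3.7,-1.97,0],"delta_rot":[0,0,0],"claw":1},{"xyz":[-3.95,-2.1,0],"delta_rot":[0,0,0],"claw":1},{"xyz":[-4.15,-2.21,0],"delta_rot":[0,0,0],"claw":1},{"xyz":[-4.28,-2.28,0],"delta_rot":[0,0,0],"claw":1},{"xyz":[-4.33,-2.3,0],"delta_rot":[0,0,0],"claw":1},{"xyz":[-4.33,-2.3,0],"delta_rot":[0,0,0],"claw":1},{"xyz":[-4.33,-2.3,0],"delta_rot":[0,0,0],"claw":1}]'
python3 - <<'E'
from h import *
s=cam("side");t=cam("top")
a=cv2.resize(s["img"][118:188,205:270],None,fx=6,fy=6,interpolation=cv2.INTER_CUBIC)
b=cv2.resize(t["img"][125:195,325:385],None,fx=6,fy=6,interpolation=cv2.INTER_CUBIC)
cv2.imwrite("pics/n1.png",np.hstack([a,b]))
p=[.646,-.204]
print("side tip, ball pred",proj(s,p+[.04]),proj(s,p+[.015]),"top holder, ball",proj(t,p+[.145]),proj(t,p+[.015]))
E
```

```text
time_s: 7.35
tcp_pos: [0.5522, -0.1839, 0.0118]
eef_rot: [-180.0, 0.0, 168.0]
contact_force: [-1.8, -1.5, 2.7]
gripper_width: 0.0118
gripper_force: 49.9
side tip, ball pred [234.90422927 157.87869656] [235.47738455 164.61853012] top holder, ball [349.35836561 141.12531821] [343.27477188 153.37013359]
```

View pics/n1.png

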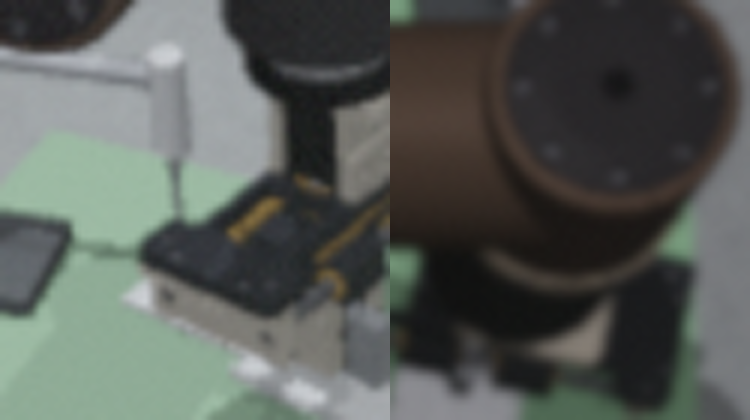

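Run:
```python
from h import *
np.set_printoptions(precision=4,suppress=True)
z=r.get_state()["tcp_pos"][2]
print(move([.5515,-.2207,z],-170)); print(move([.5505,-.2027,z],-181))
```

```text
(array([-0.2327, -1.2032,  0.0003]), array([ -0.0133,   0.0186, -21.9728]))
(array([-0.0756, -0.6232,  0.0001]), array([ -0.0114,   0.0197, -10.9728]))
```

```bash
python3 -m crank '[{"xyz":[0,-0.06,0],"delta_rot":[0,0,-1],"claw":1},{"xyz":[-0.02,-0.17,0],"delta_rot":[0,0,-3],"claw":1},{"xyz":[-0.03,-0.28,0],"delta_rot":[0,0,-5],"claw":1},{"xyz":[-0.05,-0.4,0],"delta_rot":[0,0,-7],"claw":1},{"xyz":[-0.07,-0.51,0],"delta_rot":[0,0,-9],"claw":1},{"xyz":[-0.08,-0.62,0],"delta_rot":[0,0,-11],"claw":1},{"xyz":[-0.11,-0.73,0],"delta_rot":[0,0,-13],"claw":1},{"xyz":[-0.13,-0.83,0],"delta_rot":[0,0,-15],"claw":1},{"xyz":[-0.16,-0.94,0],"delta_rot":[0,0,-17],"claw":1},{"xyz":[-0.19,-1.04,0],"delta_rot":[0,0,-19],"claw":1},{"xyz":[-0.22,-1.15,0],"delta_rot":[0,0,-21],"claw":1},{"xyz":[-0.23,-1.2,0],"delta_rot":[0,0,-22],"claw":1},{"xyz":[-0.23,-1.2,0],"delta_rot":[0,0,-22],"claw":1},{"xyz":[-0.23,-1.2,0],"delta_rot":[0,0,-22],"claw":1}]'
python3 - <<'E'
from h import *
s=cam("side")
np.save("s.npy",s["img"])
a=cv2.resize(s["img"][118:188,200:280],None,fx=8,fy=8,interpolation=cv2.INTER_CUBIC)
cv2.imwrite("pics/n2.png",a)
p=[.646,-.204]
for z in (.145,.09,.04,.025,.015,.005): print(z,(proj(s,p+[z])-[200,118])*8)
E
```

```text
time_s: 9.2
tcp_pos: [0.5517, -0.2204, 0.0118]
eef_rot: [-180.0, 0.0, -170.0]
contact_force: [1.0, 0.0, 0.9]
gripper_width: 0.0115
gripper_force: 50.0
0.145 [258.76497945  78.33272058]
0.09 [269.73932136 207.3819318 ]
0.04 [279.23383412 319.02957246]
0.025 [281.99755553 351.52865713]
0.015 [283.81907644 372.94824097]
0.005 [285.62409517 394.17377284]
```

View pics/n2.png

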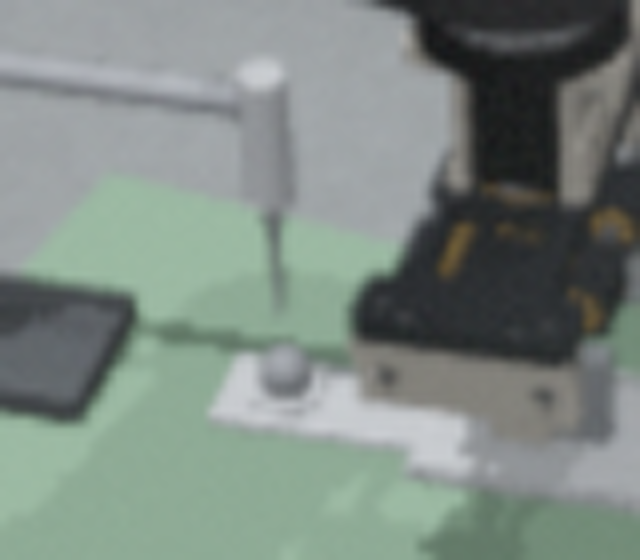

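```bash
python3 -m crank '[{"xyz":[-0.02,-0.07,0],"delta_rot":[0,0,0],"claw":1},{"xyz":[-0.02,-0.07,0],"delta_rot":[0,0,0],"claw":1},{"xyz":[-0.02,-0.07,0],"delta_rot":[0,0,0],"claw":1},{"xyz":[-0.02,-0.07,0],"delta_rot":[0,0,0],"claw":1}]'
python3 - <<'E'
from h import *
np.set_printoptions(precision=4,suppress=True)
s=cam("side"); st=r.get_state(); x=-R.from_euler("xyz",st["eef_rot"],degrees=True).as_matrix()[:2,0]
print("pocket kin",st["tcp_pos"][:2]+.096*x)
up=cv2.resize(s["img"][118:188,200:280],None,fx=8,fy=8,interpolation=cv2.INTER_CUBIC); g=cv2.cvtColor(up,cv2.COLOR_BGR2GRAY)
hsv=cv2.cvtColor(up,cv2.COLOR_BGR2HSV)
# ball: dark, unsaturated within window
W=g[325:430,240:335]; m=((W<150)&(hsv[325:430,240:335,1]<40)).astype(np.uint8)
n,l,stt,c=cv2.connectedComponentsWithStats(m); k=1+np.argmax(stt[1:,4]); print("ball comp",stt[k],c[k]+[240,325])
h=cv2.HoughCircles(cv2.GaussianBlur(g,(0,0),2)[320:430,235:340],cv2.HOUGH_GRADIENT,1,50,param1=60,param2=12,minRadius=20,maxRadius=36); print(None if h is None else h[0][:3]+[235,320,0])
# needle tip: column profile
print("tip minima",[(v,int(g[v,255:305].argmin()+255),int(g[v,255:305].min())) for v in range(230,345,8)])
def P(u,v,z): return onz(s,200+u/8,118+v/8,z)
b=c[k]+[240,325]; print(P(*b,.015),P(280,315,.04),P(262,72,.145))
E
```

```text
time_s: 9.75
tcp_pos: [0.5521, -0.2224, 0.0118]
eef_rot: [180.0, -0.0, -170.0]
contact_force: [-0.1, 2.2, 3.0]
gripper_width: 0.0118
gripper_force: 50.0
pocket kin [ 0.6467 -0.2056]
ball comp [   0   11   95   60 2287] [293.6467 365.7149]
[[289.5 366.5  27.9]]
tip minima [(230, 274, 107), (238, 274, 113), (246, 275, 121), (254, 274, 126), (262, 275, 124), (270, 276, 121), (278, 277, 123), (286, 277, 126), (294, 278, 131), (302, 278, 137), (310, 278, 144), (318, 275, 153), (326, 275, 158), (334, 255, 150), (342, 259, 124)]
[ 0.6446 -0.2093  0.015 ] [ 0.6468 -0.2063  0.04  ] [ 0.6467 -0.208   0.145 ]
```

```bash
python3 -m crank '[{"xyz":[-0.05,0.01,0],"delta_rot":[0,0,0],"claw":1},{"xyz":[-0.05,0.01,0],"delta_rot":[0,0,0],"claw":1},{"xyz":[-0.05,0.01,0],"delta_rot":[0,0,0],"claw":1},{"xyz":[-0.05,0.01,0],"delta_rot":[0,0,0],"claw":1},{"xyz":[-0.05,0.01,0],"delta_rot":[0,0,0],"claw":1},{"xyz":[-0.05,0.01,0],"delta_rot":[0,0,0],"claw":1},{"xyz":[-0.05,0.01,0],"delta_rot":[0,0,0],"claw":1},{"xyz":[-0.05,0.01,0],"delta_rot":[0,0,0],"claw":1},{"xyz":[-0.05,0.01,0],"delta_rot":[0,0,0],"claw":1},{"xyz":[-0.05,0.01,0],"delta_rot":[0,0,0],"claw":1},{"xyz":[-0.05,0.01,0],"delta_rot":[0,0,0],"claw":1},{"xyz":[-0.05,0.01,0],"delta_rot":[0,0,0],"claw":1},{"xyz":[-0.05,0.01,0],"delta_rot":[0,0,0],"claw":1},{"xyz":[-0.05,0.01,0],"delta_rot":[0,0,0],"claw":1},{"xyz":[-0.05,0.01,0],"delta_rot":[0,0,0],"claw":1},{"xyz":[-0.05,0.01,0],"delta_rot":[0,0,0],"claw":1},{"xyz":[-0.05,0.01,0],"delta_rot":[0,0,0],"claw":1},{"xyz":[-0.05,0.01,0],"delta_rot":[0,0,0],"claw":1}]'
python3 - <<'E'
from h import *
s=cam("side"); st=r.get_state(); x=-R.from_euler("xyz",st["eef_rot"],degrees=True).as_matrix()[:2,0]
print("pocket kin",st["tcp_pos"][:2]+.096*x)
g=cv2.cvtColor(cv2.resize(s["img"][118:188,200:280],None,fx=8,fy=8,interpolation=cv2.INTER_CUBIC),cv2.COLOR_BGR2GRAY)
h=cv2.HoughCircles(cv2.GaussianBlur(g,(0,0),2)[320:430,235:340],cv2.HOUGH_GRADIENT,1,50,param1=60,param2=12,minRadius=20,maxRadius=36); h=h[0][0]+[235,320,0];print(h)
for q in [(h[0],h[1],.015),(279,314,.04)]: print(onz(s,200+q[0]/8,118+q[1]/8,q[2]))
E
```

```text
time_s: 12.05
tcp_pos: [0.553, -0.2221, 0.0118]
eef_rot: [180.0, -0.1, -170.0]
contact_force: [-4.0, -0.3, 4.7]
gripper_width: 0.0116
gripper_force: 49.9
pocket kin [ 0.64751846 -0.20541539]Traceback (most recent call last):
  File "<stdin>", line 5, in <module>
TypeError: 'NoneType' object is not subscriptable
```

Run:
```python
from h import *
np.set_printoptions(precision=4,suppress=True)
s=cam("side")
U=lambda im:cv2.resize(im[118:188,200:280],None,fx=8,fy=8,interpolation=cv2.INTER_CUBIC)
old,new=U(np.load("s.npy")),U(s["img"])
t=old[335:410,246:330]; res=cv2.matchTemplate(new[300:450,200:370],t,cv2.TM_CCOEFF_NORMED); _,mx,_,l=cv2.minMaxLoc(res)
d=np.array(l)+[200,300]-[246,335]; b=np.array([286,370])+d; print(mx,d,b)
print("ball",onz(s,200+b[0]/8,118+b[1]/8,.015))
for q in [(279.5,313,.04),(262,73,.145)]: print("needle",onz(s,200+q[0]/8,118+q[1]/8,q[2]))
```

```text
0.9724929928779602 [ 0 -3] [286 367]
ball [ 0.6469 -0.2076  0.015 ]
needle [ 0.6476 -0.2073  0.04  ]
needle [ 0.6465 -0.2074  0.145 ]
```

```bash
python3 -m crank '[{"xyz":[0.03,0,0],"delta_rot":[0,0,0],"claw":1},{"xyz":[0.1,0,0],"delta_rot":[0,0,0],"claw":1},{"xyz":[0.25,0,0],"delta_rot":[0,0,0],"claw":1},{"xyz":[0.45,0,0],"delta_rot":[0,0,0],"claw":1},{"xyz":[0.7,0,0],"delta_rot":[0,0,0],"claw":1},{"xyz":[0.95,0,0],"delta_rot":[0,0,0],"claw":1},{"xyz":[1.2,0,0],"delta_rot":[0,0,0],"claw":1},{"xyz":[1.45,0,0],"delta_rot":[0,0,0],"claw":1},{"xyz":[1.7,0,0],"delta_rot":[0,0,0],"claw":1},{"xyz":[1.95,0,0],"delta_rot":[0,0,0],"claw":1},{"xyz":[2.2,0,0],"delta_rot":[0,0,0],"claw":1},{"xyz":[2.45,0,0],"delta_rot":[0,0,0],"claw":1},{"xyz":[2.7,0,0],"delta_rot":[0,0,0],"claw":1},{"xyz":[2.87,0,0],"delta_rot":[0,0,0],"claw":1},{"xyz":[2.97,0,0],"delta_rot":[0,0,0],"claw":1},{"xyz":[3,0,0],"delta_rot":[0,0,0],"claw":1},{"xyz":[3,0,0],"delta_rot":[0,0,0],"claw":1}]' 60
python3 -m crank '[{"xyz":[0,0,-0.03],"delta_rot":[0,0,0],"claw":1},{"xyz":[0,0,-0.1],"delta_rot":[0,0,0],"claw":1},{"xyz":[0,0,-0.2],"delta_rot":[0,0,0],"claw":1},{"xyz":[0,0,-0.32],"delta_rot":[0,0,0],"claw":1},{"xyz":[0,0,-0.45],"delta_rot":[0,0,0],"claw":1},{"xyz":[0,0,-0.58],"delta_rot":[0,0,0],"claw":1},{"xyz":[0,0,-0.7],"delta_rot":[0,0,0],"claw":1},{"xyz":[0,0,-0.8],"delta_rot":[0,0,0],"claw":1},{"xyz":[0,0,-0.85],"delta_rot":[0,0,0],"claw":1},{"xyz":[0,0,-0.85],"delta_rot":[0,0,0],"claw":1}]'
python3 - <<'E'
from h import *
s=cam("side"); st=r.get_state(); print(st["contact_force"],st["moment"])
x=-R.from_euler("xyz",st["eef_rot"],degrees=True).as_matrix()[:,0]
q=st["tcp_pos"]+.096*x+[0,0,.0032]; u=proj(s,q); print(q,u)
U=lambda im:cv2.resize(im,None,fx=8,fy=8,interpolation=cv2.INTER_CUBIC)
t=U(np.load("s.npy")[118:188,200:280])[340:400,256:320]
a=int(u[0])-20;b=int(u[1])-20; res=cv2.matchTemplate(U(s["img"][b:b+40,a:a+40]),t,cv2.TM_CCOEFF_NORMED);_,m,_,l=cv2.minMaxLoc(res)
print(m,np.array([a+(l[0]+30)/8,b+(l[1]+30)/8]))
E
```

```text
time_s: 14.28
tcp_pos: [0.4649, -0.2375, 0.0118]
eef_rot: [180.0, -0.0, -170.0]
contact_force: [-0.3, -0.2, 2.1]
gripper_width: 0.0118
gripper_force: 59.9
time_s: 15.52
tcp_pos: [0.4651, -0.2375, 0.0374]
eef_rot: [-180.0, 0.0, -170.0]
contact_force: [0.8, -0.5, -3.2]
gripper_width: 0.0121
gripper_force: 59.9
[-0.47369035  0.43367712 -3.24982035] [-0.00398131  0.07406613  0.009877  ]
[ 0.55954728 -0.22073257  0.04041403] [263.94068141 161.35277026]
0.8561822175979614 [264.25 161.  ]
```

```bash
python3 -m crank '[{"xyz":[0,0,-0.05],"delta_rot":[0,0,0],"claw":1},{"xyz":[0,0,-0.15],"delta_rot":[0,0,0],"claw":1},{"xyz":[0,0,-0.3],"delta_rot":[0,0,0],"claw":1},{"xyz":[0,0,-0.55],"delta_rot":[0,0,0],"claw":1},{"xyz":[0,0,-0.85],"delta_rot":[0,0,0],"claw":1},{"xyz":[0,0,-1.15],"delta_rot":[0,0,0],"claw":1},{"xyz":[0,0,-1.45],"delta_rot":[0,0,0],"claw":1},{"xyz":[0,0,-1.75],"delta_rot":[0,0,0],"claw":1},{"xyz":[0,0,-2.05],"delta_rot":[0,0,0],"claw":1},{"xyz":[0,0,-2.35],"delta_rot":[0,0,0],"claw":1},{"xyz":[0,0,-2.6],"delta_rot":[0,0,0],"claw":1},{"xyz":[0,0,-2.8],"delta_rot":[0,0,0],"claw":1},{"xyz":[0,0,-2.93],"delta_rot":[0,0,0],"claw":1},{"xyz":[0,0,-3],"delta_rot":[0,0,0],"claw":1},{"xyz":[0,0,-3],"delta_rot":[0,0,0],"claw":1}]'
python3 - <<'E'
from h import *
np.set_printoptions(precision=3,suppress=True)
# first leg stays 30 mm short of the final x
print(move([.475,0.0,.127],-177)); print(move([.475,.2074,.127],-185))
s=cam("side");t=cam("top")
# dark front of the camera barrel in top/side for lens: fit front disc in side (lens glass)
g=cv2.cvtColor(cv2.resize(s["img"][205:235,130:165],None,fx=8,fy=8,interpolation=cv2.INTER_CUBIC),cv2.COLOR_BGR2GRAY)
n,l,stt,c=cv2.connectedComponentsWithStats((g<60).astype(np.uint8));k=1+np.argmax(stt[1:,4]);print("black nose",stt[k,:4]/8+[130,205,0,0],c[k]/8+[130,205])
E
```

```text
time_s: 17.45
tcp_pos: [0.465, -0.2374, 0.1272]
eef_rot: [180.0, -0.0, -170.0]
contact_force: [0.2, 0.9, -3.4]
gripper_width: 0.0116
gripper_force: 59.9
(array([-1.704,  7.736,  0.008]), array([ 0.003, -0.004,  7.022]))
(array([-2.907, 14.544,  0.008]), array([ 0.003, -0.004, 15.022]))
black nose [135.75  210.125  14.875  13.75 ] [141.924 216.484]
```

```bash
python3 -m crank '[{"xyz":[-0.01,0.05,0],"delta_rot":[0,0,0],"claw":1},{"xyz":[-0.04,0.2,0],"delta_rot":[0,0,0.2],"claw":1},{"xyz":[-0.09,0.45,0],"delta_rot":[0,0,0.5],"claw":1},{"xyz":[-0.16,0.8,0],"delta_rot":[0,0,0.8],"claw":1},{"xyz":[-0.25,1.25,0],"delta_rot":[0,0,1.3],"claw":1},{"xyz":[-0.35,1.75,0],"delta_rot":[0,0,1.8],"claw":1},{"xyz":[-0.45,2.25,0],"delta_rot":[0,0,2.3],"claw":1},{"xyz":[-0.55,2.75,0],"delta_rot":[0,0,2.8],"claw":1},{"xyz":[-0.65,3.25,0],"delta_rot":[0,0,3.3],"claw":1},{"xyz":[-0.75,3.75,0],"delta_rot":[0,0,3.8],"claw":1},{"xyz":[-0.85,4.25,0],"delta_rot":[0,0,4.3],"claw":1},{"xyz":[-0.95,4.75,0],"delta_rot":[0,0,4.8],"claw":1},{"xyz":[-1.05,5.25,0],"delta_rot":[0,0,5.3],"claw":1},{"xyz":[-1.15,5.75,0],"delta_rot":[0,0,5.8],"claw":1},{"xyz":[-1.25,6.25,0],"delta_rot":[0,0,6.3],"claw":1},{"xyz":[-1.34,6.7,0],"delta_rot":[0,0,6.8],"claw":1},{"xyz":[-1.42,7.1,0],"delta_rot":[0,0,7.2],"claw":1},{"xyz":[-1.47,7.35,0],"delta_rot":[0,0,7.5],"claw":1},{"xyz":[-1.5,7.5,0],"delta_rot":[0,0,7.6],"claw":1},{"xyz":[-1.5,7.5,0],"delta_rot":[0,0,7.6],"claw":1}]'
python3 -c "
from h import *
print(move([.475,.2074,.127],-185))"
```

```text
time_s: 20.05
tcp_pos: [0.4702, -0.0079, 0.1272]
eef_rot: [-180.0, -0.0, -177.6]
contact_force: [0.3, 0.5, -3.3]
gripper_width: 0.0115
gripper_force: 59.9
(array([-0.46590208,  7.16366286,  0.00806058]), array([-1.82644389e-03, -2.24544666e-03,  7.44462100e+00]))
```

```bash
python3 -m crank '[{"xyz":[0,0.05,0],"delta_rot":[0,0,0],"claw":1},{"xyz":[-0.01,0.2,0],"delta_rot":[0,0,0.2],"claw":1},{"xyz":[-0.03,0.45,0],"delta_rot":[0,0,0.5],"claw":1},{"xyz":[-0.05,0.8,0],"delta_rot":[0,0,0.8],"claw":1},{"xyz":[-0.08,1.25,0],"delta_rot":[0,0,1.3],"claw":1},{"xyz":[-0.11,1.75,0],"delta_rot":[0,0,1.8],"claw":1},{"xyz":[-0.14,2.25,0],"delta_rot":[0,0,2.3],"claw":1},{"xyz":[-0.18,2.75,0],"delta_rot":[0,0,2.8],"claw":1},{"xyz":[-0.21,3.25,0],"delta_rot":[0,0,3.3],"claw":1},{"xyz":[-0.24,3.75,0],"delta_rot":[0,0,3.8],"claw":1},{"xyz":[-0.28,4.25,0],"delta_rot":[0,0,4.3],"claw":1},{"xyz":[-0.31,4.75,0],"delta_rot":[0,0,4.8],"claw":1},{"xyz":[-0.34,5.25,0],"delta_rot":[0,0,5.4],"claw":1},{"xyz":[-0.38,5.75,0],"delta_rot":[0,0,5.9],"claw":1},{"xyz":[-0.41,6.25,0],"delta_rot":[0,0,6.5],"claw":1},{"xyz":[-0.44,6.65,0],"delta_rot":[0,0,6.9],"claw":1},{"xyz":[-0.45,6.95,0],"delta_rot":[0,0,7.2],"claw":1},{"xyz":[-0.46,7.1,0],"delta_rot":[0,0,7.4],"claw":1},{"xyz":[-0.47,7.16,0],"delta_rot":[0,0,7.4],"claw":1},{"xyz":[-0.47,7.16,0],"delta_rot":[0,0,7.4],"claw":1}]'
python3 - <<'E'
from h import *
np.set_printoptions(precision=4,suppress=True)
s=cam("side"); st=r.get_state()
x=-R.from_euler("xyz",st["eef_rot"],degrees=True).as_matrix()[:,0]
q=st["tcp_pos"]+.096*x+[0,0,.0032]; u=proj(s,q); print("ball kin",q,"pred px",u)
U=lambda im,k=8:cv2.resize(im,None,fx=k,fy=k,interpolation=cv2.INTER_CUBIC)
t=U(np.load("s.npy")[118:188,200:280])[340:400,256:320]
a=int(u[0])-15;b=int(u[1])-15; res=cv2.matchTemplate(U(s["img"][b:b+34,a:a+34],9),cv2.resize(t,None,fx=9/8*1.12,fy=9/8*1.12),cv2.TM_CCOEFF_NORMED);_,m,_,l=cv2.minMaxLoc(res)
p=np.array([a+(l[0]+38)/9,b+(l[1]+38)/9]);print(m,p,"ball on z=.13",onz(s,*p,.13))
print("lens px -> z=.13",onz(s,147.8,218.3,.13), "nose box right/bottom 150.6,223.9")
for L in [(.664,.187,.13),(.667,.19,.13),(.67,.187,.13)]:
  d=np.array([-.087,-.996])  # ring of front glass edge
  c=[proj(s,np.array(L)+.015*np.array([0.087*np.cos(k),.996*np.cos(k),np.sin(k)])) for k in np.arange(0,6.28,.2)]
  c=np.array(c);print(L,"ring max u,v",c.max(0),"min",c.min(0))
E
```

```text
time_s: 22.55
tcp_pos: [0.4752, 0.207, 0.1272]
eef_rot: [-180.0, -0.0, 175.0]
contact_force: [-0.2, 0.0, -2.9]
gripper_width: 0.0113
gripper_force: 59.9
ball kin [0.5708 0.1985 0.1304] pred px [181.8976 233.0971]
0.450433611869812 [177.3333 244.    ] ball on z=.13 [0.5629 0.2314 0.13  ]
lens px -> z=.13 [0.6699 0.1868 0.13  ] nose box right/bottom 150.6,223.9
(0.664, 0.187, 0.13) ring max u,v [154.0907 225.1163] min [145.6261 212.9137]
(0.667, 0.19, 0.13) ring max u,v [152.2988 225.6045] min [143.7905 213.3923]
(0.67, 0.187, 0.13) ring max u,v [151.9299 224.4254] min [143.4352 212.2384]
```

```bash
python3 -m crank '[{"xyz":[-0.04,0,0],"delta_rot":[0,0,0],"claw":1},{"xyz":[-0.14,0,0],"delta_rot":[0,0,0],"claw":1},{"xyz":[-0.28,0,0],"delta_rot":[0,0,0],"claw":1},{"xyz":[-0.45,-0.01,0],"delta_rot":[0,0,0],"claw":1},{"xyz":[-0.62,-0.01,0],"delta_rot":[0,0,0],"claw":1},{"xyz":[-0.79,-0.02,0],"delta_rot":[0,0,0],"claw":1},{"xyz":[-0.95,-0.02,0],"delta_rot":[0,0,0],"claw":1},{"xyz":[-1.08,-0.03,0],"delta_rot":[0,0,0],"claw":1},{"xyz":[-1.15,-0.03,0],"delta_rot":[0,0,0],"claw":1},{"xyz":[-1.17,-0.03,0],"delta_rot":[0,0,0],"claw":1},{"xyz":[-1.17,-0.03,0],"delta_rot":[0,0,0],"claw":1},{"xyz":[-1.17,-0.03,0],"delta_rot":[0,0,0],"claw":1},{"xyz":[-1.17,-0.03,0],"delta_rot":[0,0,0],"claw":1},{"xyz":[-1.17,-0.03,0],"delta_rot":[0,0,0],"claw":1}]'
python3 - <<'E'
from h import *
np.set_printoptions(precision=4,suppress=True)
w=cam("wrist"); st=r.get_state(); M=R.from_euler("xyz",st["eef_rot"],degrees=True).as_matrix()
print("pocket kin",st["tcp_pos"]-.096*M[:,0]+[0,0,.0032],st["moment"])
g=cv2.cvtColor(w["img"],cv2.COLOR_BGR2GRAY).astype(int); c=g[100:200,240]; d=np.abs(np.diff(c)); i=d.argsort()[-4:]+100
print("rear edge rows (150.5 at grasp)",sorted(i)); c=g[195:240,277];print(c)
E
```

```text
time_s: 24.35
tcp_pos: [0.5101, 0.2032, 0.1273]
eef_rot: [180.0, 0.0, 175.0]
contact_force: [-0.8, -0.3, -2.8]
gripper_width: 0.0116
gripper_force: 59.9
pocket kin [0.6057 0.1949 0.1305] [-0.0091  0.039  -0.0088]
rear edge rows (150.5 at grasp) [np.int64(107), np.int64(124), np.int64(125), np.int64(151)]
[195 196 195 196 196 195 194 195 195 194 194 195 182 138  95  84  82  82
  80  80  79  80  79  79  77  81  82  81  81  81  82  80  80  83  82  87
 108 122 131 134 134 135 134 134 136]
```

```bash
python3 -c "
from plant import job
print(job.close_job())"
```

```text
the job is handed in; nothing more can be done
None
```

I slid the pocket under the needle (within about 1 mm by the side camera), held it still for over 2 s, then slid it back out, lifted it and carried it to the camera. I handed the job in at about 24 s, still holding the tray level, with its pocket by arm position near the viewing spot (camera-estimated, about 1 cm). The gripper hid the ball at the end, so I did not see it there, and no verdict came back.

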